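# Calibrate the bench scale with its check weight

### The arm

A 6-joint arm with a two-finger parallel gripper is mounted at the origin on the work surface; the furniture and walls round the work are solid. World frame = base frame: x ahead of the robot, y to its left, z up, the work surface at z = 0. Lengths are in mm, angles in rad, forces in N, time in s.
With the tool pointing down it reaches from about 400 to 925 mm from the base axis. Payload 12.5 kg.
Tool frame: the origin (TCP) lies on the mounting face of the last link; the fingertips stand ahead of it and the grasp point (between the pads) lies 171 mm ahead of it (r.tcp_to_tips is the z of the fingertips in the tool frame, in mm); z points along the fingers, y is the line along which they close (so a half turn about z gives the same grasp; the last joint's range is limited). The gripper opens to 95 mm and grips with 3 to 60 N. Pads are 20 mm wide; open, the fingers measure 119 mm over their backs; the gripper's body (75 mm by 180 mm) begins 59 mm behind the grasp point.
Start: joints at [-1.344, 0.491, 1.559, -0, 1.092, -0.106], TCP at [204.201, -590.7, 404.761] pointing down, gripper open.
Joint ranges: [-3.1, 3.1], [-0.84, 2.19], [0.05, 2.79], [-1.13, 4.28], [0.06, 2.93], [-2.69, 2.69]. Speed limits (rad/s): [2.22, 2.22, 2.79, 3.14, 3.14, 3.14].

### API

Orientations are given as a rotation vector (axis times angle).
In Python, from station import r gives the robot as it stands.
- The arm moves only by the shell command python3 -m crank 'ROWS' [FORCE]. ROWS is a JSON object of lists of equal length, an entry for each row: "gripper": the finger opening in m, from 0 to 0.0951; "translation": the shift along the tool's x, y, z in m, a list of three; "twist": the turn about the tool's z in rad. In form: {"gripper": [gripper, ...], "translation": [[tx, ty, tz], ...], "twist": [twist, ...]}. A call has 1 to 20 rows; each row is the pose to reach, as a shift and turn from the pose commanded when the call began, along the tool's axes at that moment; what a row does not reach only later rows make up. A row lasts 1/8 s, in which the tool goes at most 62.5 mm and 10.7 degrees, less where a joint would pass 70% of its speed; a pose out of reach is approached as far as the arm can. A call with a gripper value outside its range is refused whole. The fingers move at their own pace and stop on an object; FORCE is the grip in N (left out, the last holds). Time passes only in rows, so rows that repeat a pose let the fingers close. It gives the time, the measured TCP pose, the force, the opening and the grip force at its end, in the units of the state.
- r.observe(): the state, without advancing time (a new reading comes with each control period).
- r.read_camera(name): name is "side" or "top"; returns a dict with "color" (480x640x3 uint8, red, green, blue), "intrinsics" (3x3 intrinsics, pixels), "cam_to_world" (4x4, takes a point from camera to world coordinates). Camera axes: x right, y down, z forward; pixel columns grow to the right and rows downward; lengths in mm; the calibration is good to about 2 mm. A picture is of the moment at which its call begins. There is no depth.
- r.finish_job(): hands the job in; it is judged then, once.
The state is a dict: "clock": time; "q": joint angles; "dq": joint speeds; "tau": joint torques, N m; "position": TCP position; "tool_rot": TCP orientation; "wrist_force": force on the tool from outside, world axes, zero at the start; "moment": the same for the moment, N m; "opening": finger opening in mm; "grasp_force": force on a finger pad.
Only numpy, scipy, OpenCV 4.12 (cv2) and the standard library are available. Lean on these libraries where they do the work, as an engineer would, in place of code of your own. Each camera call takes 0.05 s, during which the arm holds its last target. There are 200 camera calls.

### The job

Calibrate the grey bench scale: with its pan empty, press the square key to open the calibration menu and then the wide bar key to take the zero; next stand the larger of the two brass check weights gently upright inside the ring scribed in the middle of the pan, let go of it, and press the triangular key to store the reading. Press one key at a time, fully down, and let each come up again; keep off the round power key. Leave the weight standing in the ring, and do not disturb the smaller weight or the date stamp.

Things in the scene. Friction and masses are not known exactly. Their poses are not given: they have to be found in the camera images.
- bench_scale: grey bench scale, fixed, 250 (x) x 230 (y) x 52 mm high, steel pan. Origin: centre of its underside. x points from the key row (front) to the pan, y to its left, z up. The front deck is 38 mm high; along it at x = -98 mm stand four keys of one grey, from its left (+y): round, square, wide bar, triangle. A dark display hood up to 49 mm high lies between keys and pan.
- pan_centre (a point): centre of the top face of the pan (52 mm above the table; at x = +43, y = 0 mm of the scale) and of the scribed ring, 66 mm in diameter; axes as the scale's. The pan is 174 (x) x 224 (y) mm and does not move.
- power_key (a joint): round key, 25 mm across; spring key of the bench scale, the leftmost, y = +88 mm. Slides straight down: 0 is up, 0.005 m is fully down (about 2 N to start it, 4.5 N at the bottom). It counts as pressed beyond 3.5 mm.
- menu_key (a joint): square key, 26 x 26 mm; spring key of the bench scale, second from the left, y = +34 mm. Slides straight down: 0 is up, 0.005 m is fully down (about 2 N to start it, 4.5 N at the bottom). It counts as pressed beyond 3.5 mm.
- zero_key (a joint): wide bar key, 24 (x) x 46 (y) mm; spring key of the bench scale, third from the left, y = -28 mm. Slides straight down: 0 is up, 0.005 m is fully down (about 2 N to start it, 4.5 N at the bottom). It counts as pressed beyond 3.5 mm.
- accept_key (a joint): triangular key, about 30 mm a side; spring key of the bench scale, the rightmost, y = -88 mm. Slides straight down: 0 is up, 0.005 m is fully down (about 2 N to start it, 4.5 N at the bottom). It counts as pressed beyond 3.5 mm.
- power_key_top (a point): middle of the top face of the round power key (48 mm above the table when up; z is up; x and y as the scale's)
- menu_key_top (a point): middle of the top face of the square key (48 mm above the table when up; z is up; x and y as the scale's)
- zero_key_top (a point): middle of the top face of the wide bar key (48 mm above the table when up; z is up; x and y as the scale's)
- accept_key_top (a point): middle of the top face of the triangular key (48 mm above the table when up; z is up; x and y as the scale's)
- weight_500: the larger check weight, brass, 500 g, loose and standing: a plain cylinder 38 mm across up to 46 mm, then a neck and a knob 25 mm across, 74 mm high in all. Origin: centre of the underside, z up along its axis.
- weight_200: the smaller check weight, 200 g, same form, 29 mm across and 48 mm high, standing near the larger one (they change places). Origin: centre of the underside. Leave alone.
- date_stamp: black and grey date stamp standing upright, 30 x 42 x 88 mm high, origin at the centre of its underside. Leave alone.

How it is judged (in metres and radians):
On the way, in this order (a step that is already met when the one before it is completed fails the run):
1. the square key is pressed down with the pan empty, the other keys up (value of joint menu_key above 0.0035 m and value of joint zero_key below 0.001 m and contact force between weight_500 and bench_scale below 0.5 N), for 0.05 s.
2. then the wide bar key is pressed down with the pan empty, the other keys up (value of joint zero_key above 0.0035 m and value of joint menu_key below 0.001 m and contact force between weight_500 and bench_scale below 0.5 N), for 0.05 s.
3. then the larger weight stands upright inside the ring, let go (horizontal distance between weight_500 and pan_centre below 0.014 m and angle between weight_500's own z axis and vertical below 0.1 rad and z of weight_500 in the frame of pan_centre below 0.006 m and contact force between weight_500 and bench_scale above 3 N and contact force between weight_500 and the fingers below 0.1 N), for 0.2 s.
4. then the triangular key is pressed down while the weight stands there (all of step 3 and value of joint accept_key above 0.0035 m), for 0.05 s.
At the end, for the whole second after the job is handed in: The larger weight stands at rest and upright (within 0.1 rad) on the pan, released, its axis within 14 mm of the pan's centre (its foot inside the ring), and all four keys are up (within 1 mm) (all of step 3 and linear speed of weight_500 below 0.01 m/s and value of joint each of power_key, menu_key, zero_key, accept_key below 0.001 m); the robot touches nothing.
It fails at once if the round power key is pressed (2 mm or more) (value of joint power_key above 0.002 m).
It fails at once if two keys are down at once (value of joint each of menu_key, zero_key above 0.0035 m or value of joint each of zero_key, accept_key above 0.0035 m or value of joint each of menu_key, accept_key above 0.0035 m).
It fails at once if the square or the bar key is pressed while the larger weight is on the scale, or the triangular key while it is not ((value of joint any of menu_key, zero_key above 0.0035 m and contact force between weight_500 and bench_scale above 1 N) or (value of joint accept_key above 0.0035 m and horizontal distance between weight_500 and pan_centre above 0.03 m)).
It fails at once if the larger weight is dropped (falls free faster than 0.4 m/s, a drop of 8 mm), rammed on the scale (more than 80 N) or tipped over (0.8 rad) ((linear speed of weight_500 above 0.4 m/s and contact force between weight_500 and the fingers below 0.1 N) or contact force between weight_500 and bench_scale above 80 N or angle between weight_500's own z axis and vertical above 0.8 rad).
It fails at once if the smaller weight or the date stamp is moved by more than 30 mm (distance of any of weight_200, date_stamp from where it was at the start of the episode above 0.03 m).
It also fails if it takes over 51 s, if anything falls off the work surface, if the arm or the gripper's body presses on something with over 40 N, if the wrist force passes 120 N, or if a joint passes its speed limit or range.

## Working session

There is one attempt and no reset: what is moved stays moved. The work goes in short steps, Python scripts to look and compute and a shell command to move; the robot and the scene stay as the last step left them, time stands still between calls to the robot, and variables do not carry over. Pictures are saved under pics/ and viewed, at most 10 in all, crops included, and the job is handed in when it is done.

```bash
mkdir -p pics; python3 - <<'E'
from station import r
import cv2,numpy as np
for n in("top","side"):
    c=r.read_camera(n); cv2.imwrite(f"pics/{n}0.png",c["color"][:,:,::-1]); np.savez(f"{n}.npz",**c)
    print(c["intrinsics"].round(1).tolist(),c["cam_to_world"].round(3).tolist())
s=r.observe(); print(s,r.tcp_to_tips)
E
```

```text
[[469.2, 0.0, 320.3], [0.0, 469.2, 238.9], [0.0, 0.0, 1.0]] [[-0.022, -0.983, 0.182, 362.371], [-1.0, 0.024, 0.006, -75.676], [-0.01, -0.182, -0.983, 996.96], [0.0, 0.0, 0.0, 1.0]]
[[599.4, 0.0, 326.1], [0.0, 599.4, 240.1], [0.0, 0.0, 1.0]] [[0.93, -0.108, 0.352, 92.064], [-0.367, -0.336, 0.867, -1194.84], [0.025, -0.936, -0.352, 517.814], [0.0, 0.0, 0.0, 1.0]]
{'clock': 0.1, 'q': array([-1.34359909e+00,  4.91478556e-01,  1.55939465e+00,  1.51251337e-05,
        1.09169621e+00, -1.05612171e-01]), 'dq': array([-0.00223052, -0.00070462, -0.00176079,  0.00222177, -0.00020846,
        0.00154941]), 'tau': array([ 2.81489214e-03, -6.13622117e+01, -2.58607596e+01,  6.94394298e-02,
        4.70289204e-02, -6.59904276e-05]), 'position': array([ 204.19521498, -590.6680942 ,  404.2308531 ]), 'tool_rot': array([-3.09723628e+00, -5.20194044e-01,  7.21542722e-05]), 'wrist_force': array([ 0.64628847, -0.12291224, -0.40855994]), 'moment': array([ 0.00828426, -0.01059267, -0.00253103]), 'grasp_force': 0.0, 'opening': 94.84447761641532} 190.1
```

View pics/top0.png

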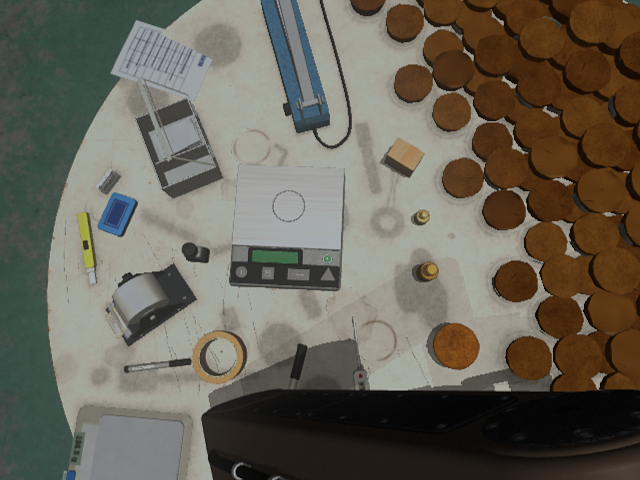

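View pics/side0.png

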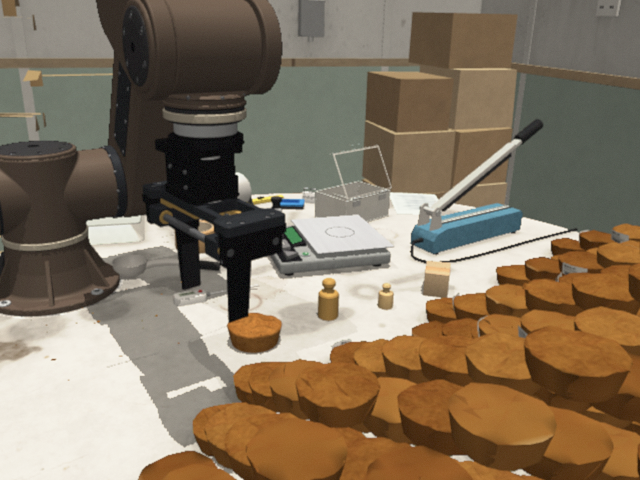

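The top picture shows the scale with its ring at (289,206) and its keys at (241,272), (268,273), (298,274) and (327,274). The large weight is at (429,270), the small one at (423,216) and the stamp at (195,252). The side picture shows the large weight at (329,300) and the small one at (386,296). I'll enlarge crops for accuracy.

```bash
python3 - <<'E'
import cv2,numpy as np
c=np.load("top.npz")["color"][:,:,::-1]
cv2.imwrite("pics/crop.png",cv2.resize(c[155:300,225:355],None,fx=4,fy=4,interpolation=cv2.INTER_CUBIC))
s=np.load("side.npz")["color"][:,:,::-1]
a=cv2.resize(c[200:290,405:450],None,fx=6,fy=6,interpolation=cv2.INTER_CUBIC)
b=cv2.resize(s[265:330,305:405],None,fx=5,fy=5,interpolation=cv2.INTER_CUBIC)
o=np.zeros((540,780,3),np.uint8);o[:540,:270]=a;o[:325,275:775]=b
cv2.imwrite("pics/crop2.png",o)
E
```

```text
(no output)
```

View pics/crop.png

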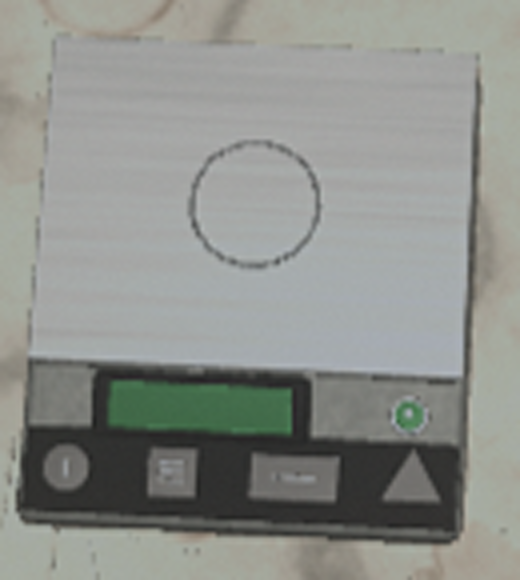

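View pics/crop2.png

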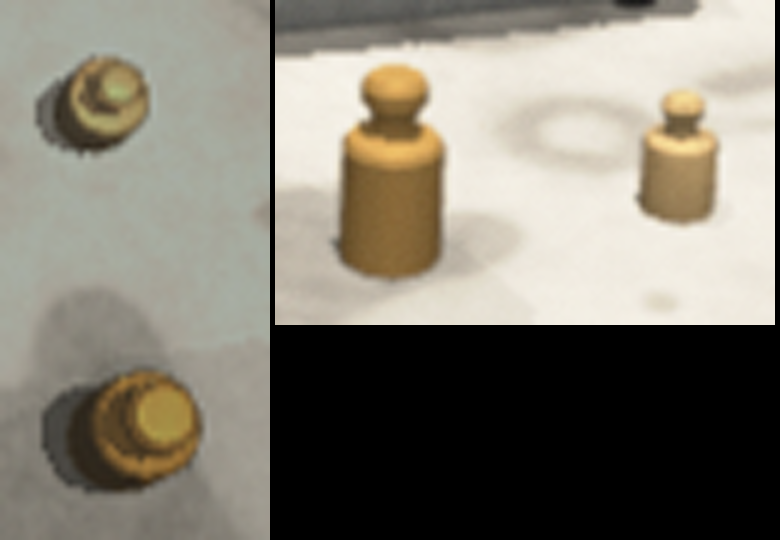

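The crops show the pan corners at (55,37), (478,55), (464,376) and (30,358), with the ring at (255,204) and the keys in a row at y≈467–480. The large knob is at (166,415) with its shoulder at (146,426), and the small knob is at (120,84). In the side crop, the large knob is at (395,90).

```bash
cat > h.py <<'E'
import numpy as np
from scipy.spatial.transform import Rotation as R
def ray(n,uv,z):
    c=np.load(n+".npz");K=c["intrinsics"];T=c["cam_to_world"]
    d=T[:3,:3]@np.linalg.solve(K,[*uv,1]);o=T[:3,3];return o+d*(z-o[2])/d[2]
def rel(s,p):  # vector from commanded TCP to p in tool axes
    return R.from_rotvec(s["tool_rot"]).inv().apply(np.array(p)-s["position"])
E
python3 - <<'E'
from h import *
from station import r
from scipy.optimize import least_squares
px=lambda U,f,o:((np.array(U)+.5)/f-.5+o)
names="ring TL TR BR BL round square bar".split()
P=[(255,204),(55,37),(478,55),(464,376),(30,358),(66,467),(172,472),(294,478)]
M=np.array([(43,0),(130,112),(130,-112),(-44,-112),(-44,112),(-98,88),(-98,34),(-98,-28)])
Z=[52]*5+[48]*3
W=np.array([ray("top",px(p,4,(225,155)),z)[:2] for p,z in zip(P,Z)])
w=np.array([3,1,1,1,1,2,2,2])[:,None]
def f(v):
    c,s=np.cos(v[2]),np.sin(v[2]);return M@np.array([[c,s],[-s,c]])+v[:2]
o=least_squares(lambda v:((f(v)-W)*w).ravel(),[400,0,0]).x
print(o);print(np.c_[W,f(o)-W].round(1))
c,s=np.cos(o[2]),np.sin(o[2])
g={k:np.array([[c,-s],[s,c]])@v+o[:2] for k,v in dict(pan=(43,0),menu=(-98,34),zero=(-98,-28),acc=(-98,-88),power=(-98,88)).items()}
print(g)
print("knob74",ray("top",px((166,415),6,(405,200)),73),"sh46",ray("top",px((146,426),6,(405,200)),46))
print("small48",ray("top",px((120,84),6,(405,200)),48))
b=lambda p:(p[0]-275+.5)/5-.5+305
print("side large mid37",ray("side",(b((391,0)),(172+.5)/5-.5+265),37),"small",ray("side",(b((680,0)),(158+.5)/5-.5+265),24))
print("stamp",ray("top",(189,246),88))
st=r.observe();Rm=R.from_rotvec(st["tool_rot"]).as_matrix();print(Rm.round(3))
E
```

```text
[ 5.66344942e+02 -2.09626046e+00 -7.05726801e-02]
[[ 6.092e+02 -5.000e+00 -0.000e+00 -1.000e-01]
 [ 7.028e+02  9.990e+01  1.100e+00  5.000e-01]
 [ 6.872e+02 -1.232e+02  9.000e-01  2.000e-01]
 [ 5.162e+02 -1.107e+02 -1.700e+00  0.000e+00]
 [ 5.308e+02  1.110e+02 -5.000e-01  1.700e+00]
 [ 4.748e+02  9.280e+01 -0.000e+00 -2.000e-01]
 [ 4.710e+02  3.880e+01 -0.000e+00 -1.000e-01]
 [ 4.665e+02 -2.310e+01  1.000e-01  0.000e+00]]
{'pan': array([609.23790545,  -5.12836734]), 'menu': array([470.98636508,  38.72948924]), 'zero': array([466.61449004, -23.11617923]), 'acc': array([462.38364324, -82.96682614]), 'power': array([474.7941272 ,  92.59507145])}
knob74 [ 468.29679924 -289.54809045   73.        ] sh46 [ 467.81127214 -288.80202847   46.        ]
small48 [ 586.3216482  -286.99126298   48.        ]
side large mid37 [ 464.55013107 -292.13237639   37.        ] small [ 582.40642345 -291.59076341   24.        ]
stamp [522.68594022 189.00814723  88.        ]
[[ 0.945  0.327 -0.   ]
 [ 0.327 -0.945  0.001]
 [ 0.    -0.001 -1.   ]]
```

```bash
python3 -m crank '{"gripper":[0,0,0,0,0,0,0,0,0,0,0,0,0,0,0,0,0,0],"translation":[[0.362,-0.204,0],[0.362,-0.204,0],[0.362,-0.204,0],[0.362,-0.204,0],[0.362,-0.204,0],[0.362,-0.204,0],[0.362,-0.204,0],[0.458,-0.508,0.05],[0.458,-0.508,0.05],[0.458,-0.508,0.05],[0.458,-0.508,0.05],[0.458,-0.508,0.05],[0.458,-0.508,0.05],[0.458,-0.508,0.05],[0.458,-0.508,0.10],[0.458,-0.508,0.14],[0.458,-0.508,0.14],[0.458,-0.508,0.14]],"twist":[0.1,0.2,0.3,0.404,0.404,0.404,0.404,0.404,0.404,0.404,0.404,0.404,0.404,0.404,0.404,0.404,0.404,0.404]}' 20
cat > where.py <<'E'
from h import *
from station import r
s=r.observe();print(s["clock"],s["position"].round(1),s["opening"].round(1),s["wrist_force"].round(1))
print("yaw",R.from_rotvec(s["tool_rot"]).as_matrix()[:,0].round(3))
for k,p in dict(menu=(471,38.7,238.1),zero=(466.6,-23.1,238.1),acc=(462.4,-83,238.1),pan=(609.2,-5.1,251),weight=(467,-290,199)).items():print(k,rel(s,p).round(1))
E
python3 where.py
```

```text
clock: 2.35
position: [471.7, 38.1, 265.8]
tool_rot: [3.139, -0.114, 0.002]
wrist_force: [-0.4, 0.5, 0.1]
opening: 0.6
grasp_force: 0.0Traceback (most recent call last):
  File "where.py", line 3, in <module>
    s=r.observe();print(s["clock"],s["position"].round(1),s["opening"].round(1),s["wrist_force"].round(1))
                                                          ^^^^^^^^^^^^^^^^^^
AttributeError: 'float' object has no attribute 'round'
```

```bash
sed -i 's/s\["opening"\].round(1)/s["opening"]/' where.py; python3 where.py; python3 -m crank '{"gripper":[0,0,0,0,0],"translation":[[0,0,0.02],[0,0,0.026],[0,0,0.03],[0,0,0.032],[0,0,0.032]],"twist":[0,0,0,0,0]}'
```

```text
2.35 [471.7  38.1 265.8] 0.6274395155636131 [-0.4  0.5  0.1]
yaw [ 0.997 -0.072  0.001]
menu [-0.7 -0.5 27.7]
zero [-0.7 61.4 27.7]
acc [ -0.5 121.5  27.7]
pan [140.3  33.1  15. ]
weight [ 19.  327.6  66.9]
clock: 2.98
position: [471.4, 38.9, 233.4]
tool_rot: [3.139, -0.112, 0.002]
wrist_force: [0.5, -3.4, 4.9]
opening: 0.5
grasp_force: 2.4
```

```bash
python3 -m crank '{"gripper":[0,0,0,0,0,0,0,0,0,0,0],"translation":[[0,0,0],[0,0,-0.03],[0,0,-0.03],[0,0,-0.03],[0,0.062,-0.03],[0,0.062,-0.03],[0,0.062,-0.03],[0,0.062,-0.006],[0,0.062,-0.002],[0,0.062,0],[0,0.062,0]],"twist":[0,0,0,0,0,0,0,0,0,0,0]}'
```

```text
clock: 4.35
position: [466.6, -22.0, 233.4]
tool_rot: [-3.139, 0.111, 0.0]
wrist_force: [-1.0, 4.2, 5.9]
opening: 0.0
grasp_force: 2.6
```

```bash
python3 -m crank '{"gripper":[0,0,0,0.02,0.095,0.095,0.095,0.095,0.095,0.095,0.095,0.095,0.095,0.095,0.095,0.095],"translation":[[0,0,0],[0,0,-0.06],[0,0,-0.12],[0.019,0.266,-0.14],[0.019,0.266,-0.14],[0.019,0.266,-0.14],[0.019,0.266,-0.14],[0.019,0.266,-0.14],[0.019,0.266,-0.14],[0.019,0.266,-0.10],[0.019,0.266,-0.06],[0.019,0.266,-0.02],[0.019,0.266,0.02],[0.019,0.266,0.034],[0.019,0.266,0.034],[0.019,0.266,0.034]],"twist":[0,0,0,0,0,0,0,0,0,0,0,0,0,0,0,0]}'
python3 - <<'E'
from station import r
import cv2
c=r.read_camera("side")["color"][200:360,230:430,::-1]
cv2.imwrite("pics/g1.png",cv2.resize(c,None,fx=3,fy=3,interpolation=cv2.INTER_CUBIC))
E
```

```text
clock: 6.35
position: [467.1, -289.2, 200.1]
tool_rot: [3.138, -0.111, 0.002]
wrist_force: [0.2, -0.0, 0.4]
opening: 95.1
grasp_force: 0.0
```

View pics/g1.png

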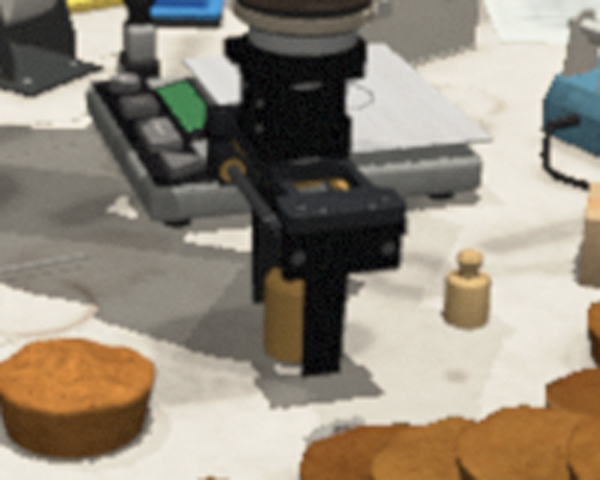

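The picture shows the large weight standing between the open fingers: the near finger is at about (322,310) and the weight's left edge at 265, as expected. The small weight is clear. I'll close and lift slightly.

```bash
python3 -m crank '{"gripper":[0.05,0.03,0.03,0.03,0.03,0.03,0.03,0.03,0.03],"translation":[[0,0,0],[0,0,0],[0,0,0],[0,0,0],[0,0,0],[0,0,0],[0,0,-0.01],[0,0,-0.03],[0,0,-0.03]],"twist":[0,0,0,0,0,0,0,0,0]}' 30; python3 where.py
```

```text
clock: 7.52
position: [466.9, -289.5, 229.9]
tool_rot: [3.138, -0.112, 0.003]
wrist_force: [0.2, -0.2, -3.8]
opening: 37.9
grasp_force: 30.0
7.525 [ 466.9 -289.5  229.9] 37.92960573849759 [ 0.2 -0.2 -3.8]
yaw [ 0.997 -0.071  0.002]
menu [ -19.2 -327.7   -8.7]
zero [ -19.2 -265.7   -8.6]
acc [ -19.1 -205.7   -8.5]
pan [ 121.8 -293.8  -21.3]
weight [ 0.1  0.4 30.9]
```

```bash
python3 -m crank '{"gripper":[0.03,0.03,0.03,0.03,0.03,0.03,0.03,0.03,0.03,0.03,0.03,0.03,0.03,0.03,0.03,0.03,0.03,0.03],"translation":[[0,0,-0.04],[0,0,-0.08],[0.02,-0.05,-0.08],[0.041,-0.10,-0.08],[0.062,-0.15,-0.08],[0.083,-0.20,-0.08],[0.104,-0.25,-0.08],[0.122,-0.294,-0.08],[0.122,-0.294,-0.08],[0.122,-0.294,-0.08],[0.122,-0.294,-0.06],[0.122,-0.294,-0.04],[0.122,-0.294,-0.03],[0.122,-0.294,-0.026],[0.122,-0.294,-0.024],[0.122,-0.294,-0.0235],[0.122,-0.294,-0.023],[0.122,-0.294,-0.023]],"twist":[0,0,0,0,0,0,0,0,0,0,0,0,0,0,0,0,0,0]}'
python3 where.py; python3 - <<'E'
from station import r
import cv2
c=r.read_camera("side")["color"][160:300,240:420,::-1]
cv2.imwrite("pics/p1.png",cv2.resize(c,None,fx=4,fy=4,interpolation=cv2.INTER_CUBIC))
E
```

```text
clock: 9.78
position: [609.4, -4.9, 251.9]
tool_rot: [3.139, -0.112, 0.001]
wrist_force: [0.6, -0.2, -4.8]
opening: 37.6
grasp_force: 30.0
9.775 [609.4  -4.9 251.9] 37.616141536636995 [ 0.6 -0.2 -4.8]
yaw [ 0.997 -0.071  0.   ]
menu [-141.1  -33.6   13.8]
zero [-141.1   28.3   13.8]
acc [-141.    88.4   13.8]
pan [-0.1  0.2  0.9]
weight [-121.8  294.5   52.9]
```

View pics/p1.png

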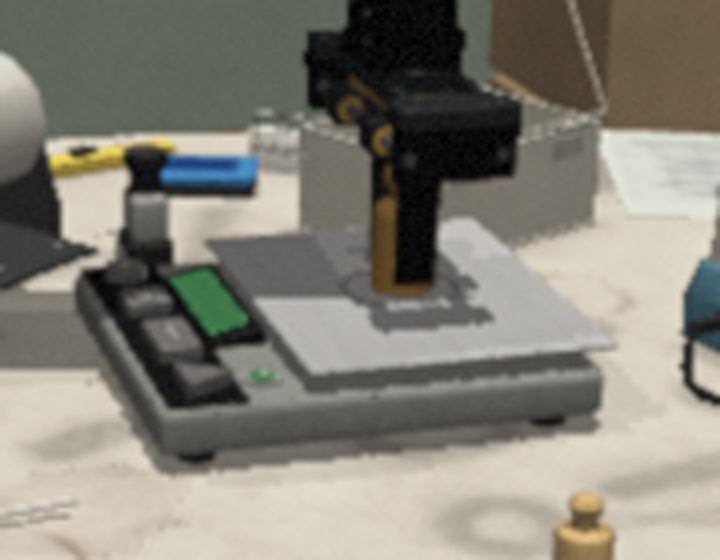

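The picture shows the weight just above the ring's middle, with its foot at about (402,290). The wrist force of −4.8 N says it is still hanging, so I'll lower it in sub-millimetre steps.

```bash
python3 -m crank '{"gripper":[0.03,0.03,0.03,0.03],"translation":[[0,0,0.0005],[0,0,0.001],[0,0,0.001],[0,0,0.001]],"twist":[0,0,0,0]}'
```

```text
clock: 10.32
position: [609.4, -4.9, 251.5]
tool_rot: [3.139, -0.112, 0.001]
wrist_force: [-2.2, 0.5, 6.3]
opening: 38.0
grasp_force: 30.0
```

```bash
python3 -m crank '{"gripper":[0.042,0.06,0.08,0.08,0.08,0.08,0.08,0.08,0.08,0,0,0,0,0,0,0],"translation":[[0,0,0],[0,0,0],[0,0,0],[0,0,0],[0,0,-0.03],[0,0,-0.07],[0,0,-0.11],[0,0,-0.11],[0,0,-0.11],[-0.06,0.037,-0.11],[-0.11,0.069,-0.11],[-0.141,0.088,-0.11],[-0.141,0.088,-0.06],[-0.141,0.088,-0.02],[-0.141,0.088,-0.02],[-0.141,0.088,-0.02]],"twist":[0,0,0,0,0,0,0,0,0,0,0,0,0,0,0,0]}'
python3 where.py; python3 - <<'E'
from station import r
import cv2
c=r.read_camera("side")["color"][160:300,240:420,::-1]
cv2.imwrite("pics/p2.png",cv2.resize(c,None,fx=4,fy=4,interpolation=cv2.INTER_CUBIC))
E
```

```text
clock: 12.32
position: [462.7, -82.7, 271.2]
tool_rot: [-3.14, 0.112, 0.0]
wrist_force: [-0.7, -0.6, -0.1]
opening: 14.9
grasp_force: 0.0
12.325 [462.7 -82.7 271.2] 14.911112897450113 [-0.7 -0.6 -0.1]
yaw [ 0.997 -0.071 -0.   ]
menu [  -0.4 -121.7   33.1]
zero [ -0.4 -59.7  33.1]
acc [-0.3  0.3 33.1]
pan [140.6 -87.8  20.1]
weight [ 19.  206.5  72.2]
```

View pics/p2.png

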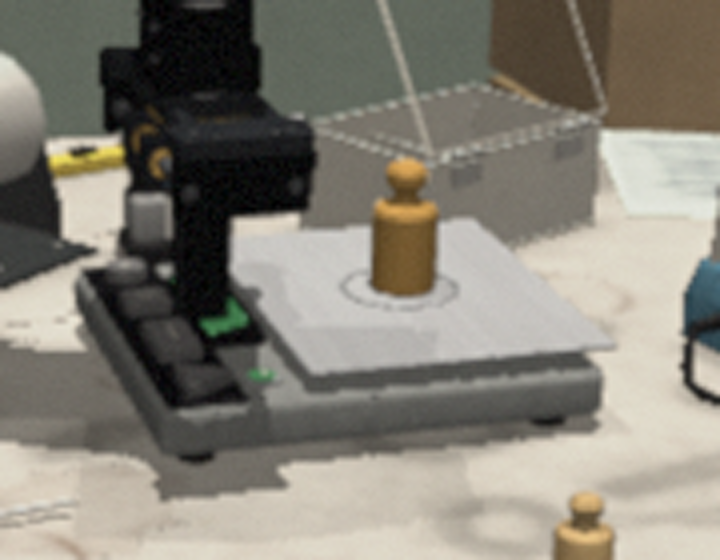

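The picture shows the weight upright in the middle of the ring, its foot at (402,292) and the ring spanning 340–460. The gripper is above the triangular key. Next I'll close the fingers, press, lift and move clear.

```bash
python3 -m crank '{"gripper":[0,0,0,0,0,0,0],"translation":[[0,0,0],[0,0,0.02],[0,0,0.03],[0,0,0.035],[0,0,0.0375],[0,0,0.038],[0,0,0.038]],"twist":[0,0,0,0,0,0,0]}'; python3 -m crank '{"gripper":[0,0,0,0,0,0],"translation":[[0,0,0],[0,0,-0.02],[0,0,-0.08],[0,0,-0.12],[0,0,-0.12],[0,0,-0.12]],"twist":[0,0,0,0,0,0]}'
python3 - <<'E'
from station import r
import cv2
c=r.read_camera("side")["color"][160:300,240:420,::-1]
cv2.imwrite("pics/p3.png",cv2.resize(c,None,fx=4,fy=4,interpolation=cv2.INTER_CUBIC))
E
```

```text
clock: 13.25
position: [462.4, -82.6, 233.3]
tool_rot: [3.139, -0.112, 0.001]
wrist_force: [-2.5, 1.1, 7.0]
opening: 0.7
grasp_force: 3.7
clock: 14.0
position: [462.2, -82.6, 352.4]
tool_rot: [3.14, -0.112, -0.0]
wrist_force: [0.5, -0.5, 0.8]
opening: 0.3
grasp_force: 0.0
```

View pics/p3.png

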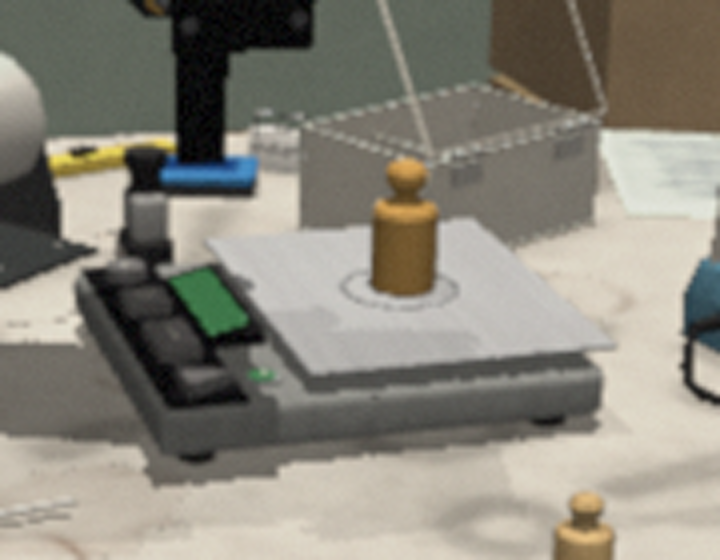

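The weight still stands in the ring at (402,292), all the keys are up, and the gripper is clear.

```bash
python3 -c "
from station import r
print(r.finish_job())"
```

```text
the job is handed in; nothing more can be done
None
```

I handed the job in at about 14 s: the square, bar and triangular keys were pressed in order, and the 500 g weight is standing released in the middle of the ring with all keys up; the job returned no verdict.

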